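# Dispense one agar plate and push it onto the streaking turntable

## Task

Set up the next plate for streaking: press the plunger of the dish dispenser once, all the way down, and let it come back up, so that a single dish is fed out onto the open end of the bed. Then push that dish sideways with the fingertips, across onto the turntable beside it, until it drops and lies flat in the round recess. Only press and push: do not lift the dish, keep the other dishes in the dispenser, and leave the other things on the bench where they are.

Things in the scene. Friction and masses are not known exactly. Their poses are not given: they have to be found in the camera images.
- dispenser: Dish dispenser, fixed. Origin on the worktop under the axis of its magazine (cage of rods round the stacked dishes, 70 mm high, 36 mm radius), z up; x points to the gear case (x 36 to 103, y +-42, top z 93 mm) and plunger. Dishes leave along -x, roughly towards the robot. A feed blade runs out of the case's back to x = 141 mm at rest.
- plunger (a joint): Spring plunger, m: 0 up (rest), 0.028 fully down; 3 N starts it, about 8 N takes it fully down. Geared 2.6 : 1 to the feed blade, a full stroke pushes the lowest dish out to point outlet, clear of the magazine. Released, it rises by itself within 1 s; the blade draws back and the stack drops one dish. Let up part way, it leaves the dish half out; over 0.1 m/s it jolts the stack.
- plunger_top (a point): Centre of the top of the plunger's round black knob (41 mm diameter, 15 mm high), which goes straight down with the plunger. At rest 144 mm above the worktop, over x = +74 mm, y = 0 of the dispenser.
- outlet (a point): Point on the bed where the centre of a dish lies when just fed out: x = -67 mm, y = 0, z = 22 mm of the dispenser, axes parallel to its. The bed is a level plate 72 mm wide (y +-36 mm), top 22 mm above the worktop. Its open end, x = -35 to -104 mm, has no side walls, only a 6 mm high stop across the end (inner face x = -99 mm, y +-33 mm).
- dish_1: The lowest dish of the stack, the one that is fed out: a closed round agar plate, 60 mm diameter, 14 mm high, about 20 g, smooth plastic that slides easily (friction about 0.3). Origin at the centre of its underside, z up. At the start it lies on the bed on the axis of the magazine.
- dish_2: Second dish of the stack, the same as dish_1; it sinks to the bed when dish_1 is out and the blade has drawn back, and must stay there.
- dish_3: Top dish of the stack, the same as dish_1; it must stay in the magazine.
- recess (a point): Centre of the recess floor, 18.5 mm above the worktop. The turntable, a metal disc of 100 mm diameter that turns freely on a fixed foot, has its top at 21.5 mm (0.5 mm below the bed) and in it a round recess, 66 mm diameter, 3 mm deep. It stands left or right of the bed's open end, its edge 2 mm from the bed: recess centre at x = -68, y = +88 or -88 mm of the dispenser.
- timer: Bystander: flat lab timer, 64 x 64 x 16 mm, lying on the worktop on the side of the open end where the turntable is not, about 88 mm from the outlet. Origin at the centre of its underside.
- marker: Bystander: marker pen, 135 mm long, 16 mm thick, lying to the right of the dispenser. Origin at the centre of its underside.
- tweezers: Bystander: tweezers, 126 mm long, 8 mm high, lying far left near the front edge. Origin at the centre of the underside.
- tape_roll: Bystander: roll of tape, 69 mm diameter, 18 mm high, lying to the left near the front edge. Origin at the centre of its underside.
- beaker: Bystander: clear beaker, 69 mm diameter, 85 mm high, standing behind the dispenser to the left. Origin at the centre of its underside.
Things that resemble listed ones, but are neither listed nor needed, are in the scene too. What is shaped like the dish_3 but green or yellow is not meant.

How it is judged:
By the outcome, as a careful person would: the job done as asked, in the order asked, and still so for the second after the job is handed in, with the robot touching nothing.
It also fails if it takes over 48 s, if anything falls off the work surface, if the arm or the gripper's body presses on something with over 40 N, if the wrist force passes 120 N, or if a joint passes its speed limit or range.

## Robot

A 7-joint arm with a two-finger parallel gripper is mounted at the origin on a cart in front of the work surface, level with it; the furniture and walls round the work are solid. World frame = base frame: x ahead of the robot, y to its left, z up, the work surface at z = 0. Lengths are in m, angles in rad, forces in N, time in s.
With the tool pointing down it reaches from about 0.35 to 0.9 m from the base axis. Payload 8.1 kg.
Tool frame: the origin (TCP) lies midway between the tips of the shut fingers; the grasp point (between the pads) lies 19 mm behind it; z points along the fingers, y is the line along which they close (so a half turn about z gives the same grasp; the last joint's range is limited). The gripper opens to 85 mm and grips with 20 to 120 N. Pads are 22 mm wide; open, the fingers measure 114 mm over their backs; the gripper's body (76 mm by 85 mm) begins 54 mm behind the grasp point. The pads swing forward as they close: fully open they stand 13 mm farther back than shut.
Start: joints at [1.016, 0.434, 0.025, 1.573, -0.012, 1.134, -0.075], TCP at [0.273, -0.562, 0.231] pointing down, gripper open.
Joint ranges: [-2.62, 2.62], [-0.44, 2.09], [-1.27, 1.32], [0.08, 2.57], [-1.32, 4.46], [0.12, 2], [-2.74, 2.74]. Speed limits (rad/s): [2.22, 2.22, 3.01, 3.01, 3.14, 3.14, 3.14].

## Interface

Orientations are given as a unit quaternion [x, y, z, w].
In Python, from plant import bot, viewer gives the robot as it stands.
- The arm moves only by the shell command python3 -m crank 'ROWS' [OPENING] [FORCE]. ROWS is JSON, a list of rows, each a list of 2 entries, a list of its own where there are three numbers: the shift along the tool's x, y, z in cm, then the turn, a rotation vector about the tool's x, y, z in degrees. A call has 1 to 8 rows; each row shifts and turns the commanded pose from where the row before left it, along the tool's axes as they then stand; what a row does not reach is not made up. A row lasts 1/8 s, in which the tool goes at most 62.5 mm and 10.7 degrees, less where a joint would pass 70% of its speed; a pose out of reach is approached as far as the arm can. A call is refused whole if a number of a shift passes 6.25 or a number of a turn 10.7, either way. A call with a gripper value outside its range is refused whole. OPENING is the gripper command: -1 is shut, 1 is fully open, values between are in proportion, set as the call begins (- or left out, the last holds). The fingers move at their own pace and stop on an object; FORCE is the grip in N (left out, the last holds). Time passes only in rows, so rows that do not move let the fingers close. It gives the time, the measured TCP pose, the force, the opening and the grip force at its end, in the units of the state.
- bot.sense(): the state, without advancing time (a new reading comes with each control period).
- viewer.snapshot(name): name is "scene" or "side" or "wrist"; returns the picture (420x560x3 uint8, red, green, blue); there is no depth.
- viewer.camera_model(name): a dict with "K" (3x3 intrinsics, pixels), "R" (3x3) and "t" (3): a world point X has camera coordinates R X + t. Camera axes: x right, y down, z forward; pixel columns grow to the right and rows downward; lengths in m; the calibration is good to about 2 mm. The wrist camera is an equidistant fisheye: a pixel r from the principal point sees the ray r / f radians off the axis. A picture is of the moment at which its call begins: read the wrist's pose just before it. camera_model takes no time and is no camera call; for the wrist camera it gives the pose at the moment of the call.
- bot.job_done(): hands the job in; it is judged then, once.
The state is a dict: "clock": time; "qpos": joint angles; "qvel": joint speeds; "joint_torque": joint torques, N m; "tcp_pos": TCP position; "tcp_rot": TCP orientation; "contact_force": force on the tool from outside, world axes, zero at the start; "wrist_torque": the same for the moment, N m; "finger_gap": finger opening in m; "grasp_force": force on a finger pad.
Only numpy, scipy, OpenCV 4.12 (cv2) and the standard library are available. Lean on these libraries where they do the work, as an engineer would, in place of code of your own. Each camera call takes 0.05 s, during which the arm holds its last target. There are 200 camera calls.

## Working session

There is one attempt and no reset: what is moved stays moved. The work goes in short steps, Python scripts to look and compute and a shell command to move; the robot and the scene stay as the last step left them, time stands still between calls to the robot, and variables do not carry over. Pictures are saved under pics/ and viewed, at most 10 in all, crops included, and the job is handed in when it is done.

```bash
mkdir -p pics; ls
python3 - <<'E'
from plant import bot, viewer
import cv2,numpy as np
s=bot.sense(); print(s['clock'],s['tcp_pos'],s['tcp_rot'],s['finger_gap'],s['contact_force'])
for n in ('scene','side'):
    im=viewer.snapshot(n); cv2.imwrite(f'pics/{n}0.png',im[:,:,::-1]); m=viewer.camera_model(n); print(n,m)
E
```

```text
pics
0.0 [ 0.27259929 -0.56182771  0.23053859] [ 9.74598044e-01  2.23959899e-01 -2.33789973e-04 -7.49404384e-04] 0.08497260319214282 [-0.2060129  -0.75939908 -0.01476306]
scene {'K': array([[471.28366106,   0.        , 272.96811947],
       [  0.        , 471.28366106, 205.21370608],
       [  0.        ,   0.        ,   1.        ]]), 'R': array([[-0.84961174, -0.52740791,  0.00088659],
       [-0.29728802,  0.47751723, -0.82679933],
       [ 0.43563714, -0.70272199, -0.5624963 ]]), 't': array([0.53875991, 0.23191419, 1.06829177])}
side {'K': array([[406.72160827,   0.        , 281.6909981 ],
       [  0.        , 406.72160827, 218.16409341],
       [  0.        ,   0.        ,   1.        ]]), 'R': array([[-0.89640092, -0.44316722, -0.00825897],
       [-0.29648913,  0.61335551, -0.73204454],
       [ 0.32948383, -0.65375671, -0.68120671]]), 't': array([0.52506527, 0.20825277, 0.8724047 ])}
```

View pics/scene0.png

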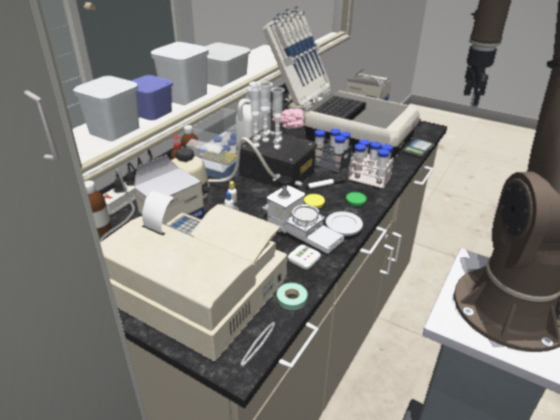

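View pics/side0.png

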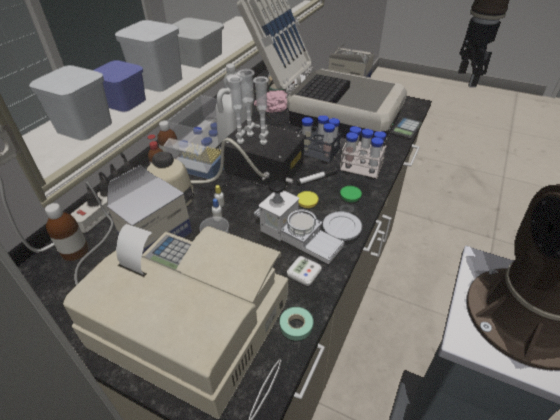

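The dispenser's case is at (285,203), the magazine at (305,216) and the bed's open end at (325,237) in the scene view. The turntable (344,223) is on the robot's right, and the timer (304,257) is on the left. Possible mix-ups are the yellow disc (315,201) and the green disc (357,199), both of which are decoys, and the turntable's white disc. The dish I want is in the rod cage at (305,216). Next I'll check this in a close crop.

Run:
```python
import cv2,numpy as np
a=cv2.imread('pics/scene0.png')[170:280,255:375]; b=cv2.imread('pics/side0.png')[165:295,245:375]
f=lambda x:cv2.resize(x,(400,int(400*x.shape[0]/x.shape[1])),interpolation=cv2.INTER_CUBIC)
a=f(a);b=f(b);h=max(len(a),len(b));p=lambda x:np.vstack([x,np.zeros((h-len(x),400,3),np.uint8)])
cv2.imwrite('pics/crop0.png',np.hstack([p(a),p(b)]))
```

```text
(no output)
```

View pics/crop0.png

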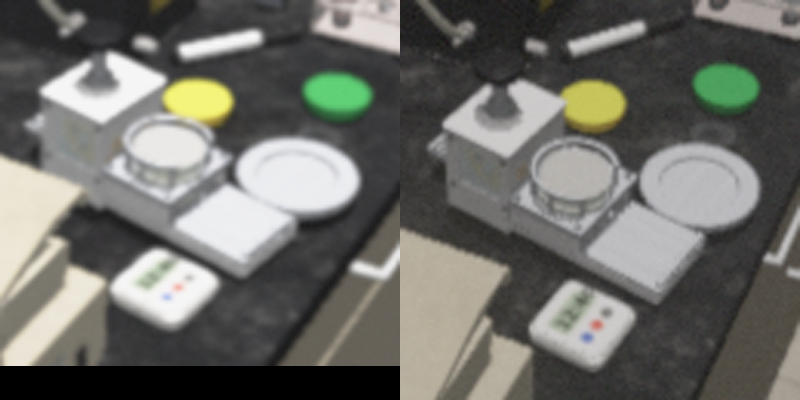

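The crop confirms it: the clear and white dishes are in the rod cage, and the knob is dark above the case. The turntable is on the right, and the timer and the decoys are separate. I'll cast the case-top corners, bed corners and turntable centre onto planes at their heights and fit the dispenser frame.

```bash
cat > h.py <<'E'
import numpy as np
from plant import bot, viewer
def ray(n,uv,z,m=None):
    m=m or viewer.camera_model(n); K,R,t=m['K'],m['R'],m['t']
    d=np.array([(uv[0]-K[0,2])/K[0,0],(uv[1]-K[1,2])/K[1,1],1.])
    if n=='wrist':
        r=np.hypot(d[0],d[1]); d=np.array([*(d[:2]/r*np.sin(r)),np.cos(r)])
    c=-R.T@t; w=R.T@d; return c+w*(z-c[2])/w[2]
def fit(loc,wor):  # 2D rigid
    L,W=np.array(loc)/1000.,np.array(wor)[:,:2]; l,w=L-L.mean(0),W-W.mean(0)
    a=np.arctan2((l[:,0]*w[:,1]-l[:,1]*w[:,0]).sum(),(l*w).sum())
    R=np.array([[np.cos(a),-np.sin(a)],[np.sin(a),np.cos(a)]]); o=W.mean(0)-R@L.mean(0)
    return o,a,R,(W-(L@R.T+o))*1000
E
python3 - <<'E'
from h import *
loc=[(103,42),(103,-42),(36,-42),(36,42),(-68,-88),(0,0)]; z=[.093]*4+[.0215,.07]
P={'scene':[(42,92),(110,52),(166,82),(98,122),(298,177),(168,147)],'side':[(45,122),(108,80),(165,105),(107,152),(300,186),(176,173)]}
off={'scene':(255,170,10/3),'side':(245,165,400/130)}
for n in P:
    x,y,s=off[n]; uv=[((u+.5)/s+x-.5,(v+.5)/s+y-.5) for u,v in P[n]]
    W=[ray(n,p,zz) for p,zz in zip(uv,z)]
    o,a,R,res=fit(loc,W); print(n,o,np.degrees(a)); print(np.round(res,1).tolist())
    for k in [(74,0),(-67,0),(-68,-88)]: print(k,o+R@(np.array(k)/1000))
m=viewer.camera_model('wrist'); print(m)
E
```

```text
scene [0.52911058 0.00647208] -11.272572150139707
[[-2.2, -1.2], [-1.5, -1.2], [1.7, 1.7], [2.9, -1.3], [1.2, -2.7], [-2.0, 4.7]]
(74, 0) [ 0.60168299 -0.00799319]
(-67, 0) [0.46340312 0.01956902]
(-68, -88) [ 0.44522046 -0.06653784]
side [0.5271969  0.00630037] -11.161287447755953
[[-1.1, -4.7], [-6.6, 8.0], [3.0, 3.7], [3.9, -7.4], [2.2, -2.3], [-1.4, 2.7]]
(74, 0) [ 0.59979727 -0.00802393]
(-67, 0) [0.46146412 0.01926966]
(-68, -88) [ 0.44344874 -0.06687235]
{'K': array([[325.1922621 ,   0.        , 275.24328971],
       [  0.        , 325.1922621 , 201.57059194],
       [  0.        ,   0.        ,   1.        ]]), 'R': array([[ 0.43708822, -0.8994178 , -0.00122625],
       [-0.86096255, -0.41879383,  0.28871303],
       [-0.26018718, -0.1251373 , -0.9574149 ]]), 't': array([-0.62437608, -0.0372767 ,  0.37714515])}
```

```bash
python3 -m crank '[[[0,0,-0.6],[0,0,-10.6]],[[0,0,-0.6],[0,0,-10.6]],[[0,0,-0.6],[0,0,-10.6]],[[0,0,-0.6],[0,0,-10.6]],[[0,0,-0.6],[0,0,-10.6]],[[4,1.5,0],[0,0,0]],[[5,1.8,0],[0,0,0]],[[5,1.8,0],[0,0,0]]]' -1 20 
python3 -m crank '[[[5,1.8,0],[0,0,0]],[[5,1.8,0],[0,0,0]],[[5,1.8,0],[0,0,0]],[[5,1.8,0],[0,0,0]],[[5,1.8,0],[0,0,0]],[[5,1.8,0],[0,0,0]],[[3,1,0],[0,0,0]],[[0,0,0],[0,0,0]]]'
```

```text
clock: 1.1
tcp_pos: [0.3503, -0.4333, 0.2609]
tcp_rot: [0.772, 0.635, 0.0, -0.0]
contact_force: [1.4, 0.1, 0.5]
finger_gap: -0.0001
grasp_force: 0.0
clock: 2.1
tcp_pos: [0.5302, -0.1305, 0.261]
tcp_rot: [0.771, 0.637, 0.0, -0.001]
contact_force: [-1.0, -1.7, 0.3]
finger_gap: 0.0001
grasp_force: 0.0
```

```bash
python3 -m crank '[[[4.4,1.5,0],[0,0,0]],[[4.5,1.5,0],[0,0,0]],[[4.5,1.5,0],[0,0,0]],[[0,0,0],[0,0,0]],[[0,0,0],[0,0,0]]]'
python3 - <<'E'
from h import *
import cv2
s=bot.sense(); m=viewer.camera_model('wrist'); im=viewer.snapshot('wrist')
print(s['tcp_pos'],s['tcp_rot']); np.savez('w1.npz',**m); cv2.imwrite('pics/w1.png',cv2.resize(im[:,:,::-1],(784,588),interpolation=cv2.INTER_CUBIC))
E
```

```text
clock: 2.72
tcp_pos: [0.5988, -0.0126, 0.2608]
tcp_rot: [0.773, 0.635, -0.001, 0.0]
contact_force: [-0.4, -0.6, 0.2]
finger_gap: -0.0004
grasp_force: 0.0
[ 0.59881036 -0.01261731  0.2607817 ] [ 7.72682460e-01  6.34792187e-01 -8.31500227e-04  5.58122005e-05]
```

View pics/w1.png

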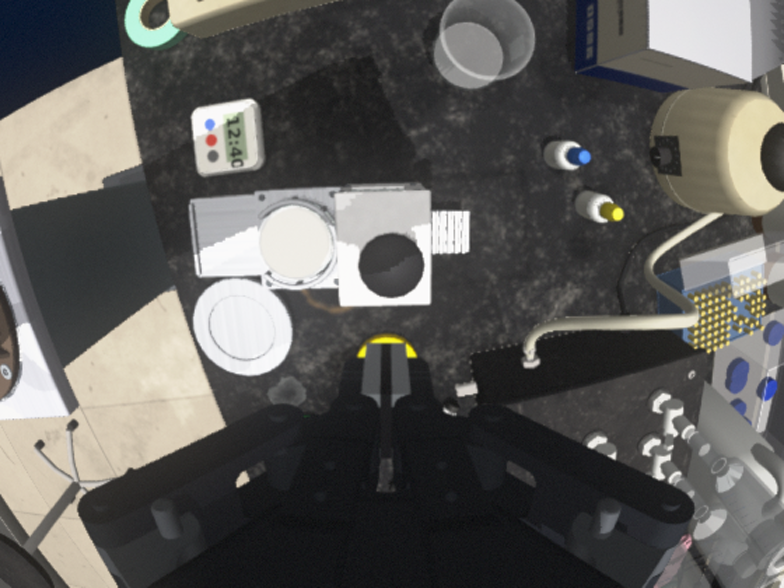

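The wrist view (shown at 1.4x) shows the knob at (392,265), the dish stack at (298,243), the turntable at (243,326) and the bed end at (191,237). Casting these now.

Run:
```python
from h import *
m=dict(np.load('w1.npz'))
c=lambda u,v,z: ray('wrist',((u+.5)/1.4-.5,(v+.5)/1.4-.5),z,m)[:2]
pts=[((74,0),392,265,.144),((0,0),298,242,.064),((-68,-88),243,326,.0215),((103,42),431,191,.093),((103,-42),430,306,.093),((36,-42),338,305,.093),((36,42),336,192,.093),((-104,36),191,199,.025),((-104,-36),197,278,.022)]
W=[c(*p[1:]) for p in pts]; o,a,R,res=fit([p[0] for p in pts],W); print(o,np.degrees(a)); print(np.round(res,1).tolist())
print(W[0],W[1],W[2])
for k in [(74,0),(-67,0),(-68,-88),(0,0)]: print(k,o+R@(np.array(k)/1000))
```

```text
[0.53150869 0.00371705] -10.028070926051738
[[-0.6, 2.1], [2.4, 0.3], [3.1, 1.9], [-2.4, -1.6], [-2.5, -0.1], [-1.5, 1.9], [0.2, -1.4], [2.8, -1.3], [-1.4, -1.8]]
[ 0.60379339 -0.00708766] [0.53392401 0.00402433] [ 0.45230966 -0.06923992]
(74, 0) [ 0.60437816 -0.00916862]
(-67, 0) [0.46553228 0.0153838 ]
(-68, -88) [ 0.44922406 -0.07109765]
(0, 0) [0.53150869 0.00371705]
```

```bash
python3 -m crank '[[[0.5,0.4,2],[0,0,0]],[[0,0,3],[0,0,0]],[[0,0,3],[0,0,0]],[[0,0,2.6],[0,0,0]],[[0,0,0],[0,0,0]],[[0,0,0],[0,0,0]]]'
python3 -m crank '[[[0,0,0.6],[0,0,0]],[[0,0,0.6],[0,0,0]],[[0,0,0.6],[0,0,0]],[[0,0,0],[0,0,0]]]'
```

```text
clock: 3.52
tcp_pos: [0.6045, -0.0072, 0.1558]
tcp_rot: [0.773, 0.635, 0.0, 0.0]
contact_force: [0.4, -0.5, 0.9]
finger_gap: 0.0001
grasp_force: 0.0
clock: 4.03
tcp_pos: [0.6045, -0.0068, 0.1372]
tcp_rot: [0.772, 0.635, 0.0, 0.0]
contact_force: [1.1, -0.7, 3.5]
finger_gap: -0.0
grasp_force: 1.6
```

```bash
python3 -m crank '[[[0,0,0.5],[0,0,0]],[[0,0,0.5],[0,0,0]],[[0,0,0.5],[0,0,0]],[[0,0,0.5],[0,0,0]],[[0,0,0.2],[0,0,0]],[[0,0,0],[0,0,0]]]'
```

```text
clock: 4.78
tcp_pos: [0.6046, -0.0068, 0.116]
tcp_rot: [0.772, 0.635, 0.0, 0.0]
contact_force: [-0.7, -0.4, 7.5]
finger_gap: -0.0001
grasp_force: 3.5
```

```bash
python3 -m crank '[[[0,0,0.2],[0,0,0]],[[0,0,0.2],[0,0,0]],[[0,0,0],[0,0,0]]]'
```

```text
clock: 5.15
tcp_pos: [0.605, -0.0068, 0.1156]
tcp_rot: [0.772, 0.635, 0.001, 0.001]
contact_force: [-12.7, -1.8, 40.0]
finger_gap: -0.0
grasp_force: 20.2
```

The plunger hit its bottom stop: the force jumped to 40 N at z = 0.1156. Releasing it.

```bash
python3 -m crank '[[[0,0,-0.4],[0,0,0]],[[0,0,-0.7],[0,0,0]],[[0,0,-0.8],[0,0,0]],[[0,0,-0.8],[0,0,0]],[[0,0,-0.8],[0,0,0]],[[0,0,-1.5],[0,0,0]],[[0,0,-3],[0,0,0]],[[0,0,-3],[0,0,0]]]'
python3 -m crank '[[[0,0,-3],[0,0,0]],[[0,0,0],[0,0,0]],[[0,0,0],[0,0,0]]]' -0.53
python3 - <<'E'
from h import *
import cv2
s=bot.sense(); m=viewer.camera_model('wrist'); im=viewer.snapshot('wrist')
print(s['tcp_pos'],s['tcp_rot'],s['finger_gap']); np.savez('w2.npz',**m); cv2.imwrite('pics/w2.png',cv2.resize(im[:,:,::-1],(784,588),interpolation=cv2.INTER_CUBIC))
E
```

```text
clock: 6.15
tcp_pos: [0.6037, -0.0067, 0.2225]
tcp_rot: [0.772, 0.635, -0.0, -0.0]
contact_force: [-0.7, 0.5, 0.4]
finger_gap: -0.0001
grasp_force: 0.0
clock: 6.52
tcp_pos: [0.6037, -0.0069, 0.2511]
tcp_rot: [0.772, 0.635, -0.0, -0.0]
contact_force: [-0.9, -1.0, 0.2]
finger_gap: 0.0201
grasp_force: 0.0
[ 0.60374134 -0.00685461  0.25109089] [ 7.72275449e-01  6.35287732e-01 -3.29205744e-04 -1.42431980e-04] 0.020130928396720243
```

View pics/w2.png

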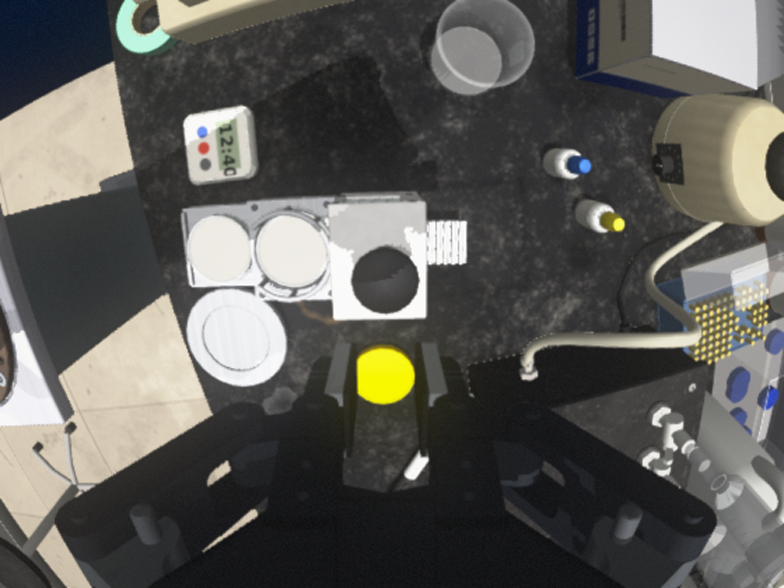

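Dish 1 is fed out at (219,248), dish 2 is in the magazine, and the plunger is back up. Next I'll look from close over the outlet, so I can measure the dish and recess precisely.

```bash
python3 -m crank '[[[-1.5,-2.8,0],[0,0,0]],[[-1.5,-2.8,0],[0,0,0]],[[-1.5,-2.8,0],[0,0,0]],[[-1.5,-2.8,0],[0,0,0]],[[-1.5,-2.7,0],[0,0,0]],[[0,0,3],[0,0,0]],[[0,0,3],[0,0,0]],[[0,0,0],[0,0,0]]]'
python3 -m crank '[[[0,0,0],[0,0,0]]]'
python3 - <<'E'
from h import *
import cv2
s=bot.sense(); m=viewer.camera_model('wrist'); im=viewer.snapshot('wrist')
print(s['tcp_pos'],s['tcp_rot'],s['finger_gap']); np.savez('w3.npz',**m); cv2.imwrite('pics/w3.png',cv2.resize(im[:,:,::-1],(784,588),interpolation=cv2.INTER_CUBIC))
E
```

```text
clock: 7.58
tcp_pos: [0.4512, -0.0536, 0.1892]
tcp_rot: [0.772, 0.635, -0.002, -0.002]
contact_force: [-0.1, -0.1, -0.0]
finger_gap: 0.0199
grasp_force: 0.0
clock: 7.7
tcp_pos: [0.4536, -0.0534, 0.1918]
tcp_rot: [0.772, 0.635, 0.0, -0.0]
contact_force: [0.0, 0.4, 0.6]
finger_gap: 0.0201
grasp_force: 0.0
[ 0.45357042 -0.05343309  0.19180739] [ 7.72211590e-01  6.35365445e-01  2.11308999e-05 -1.06617998e-04] 0.020085927679689267
```

View pics/w3.png

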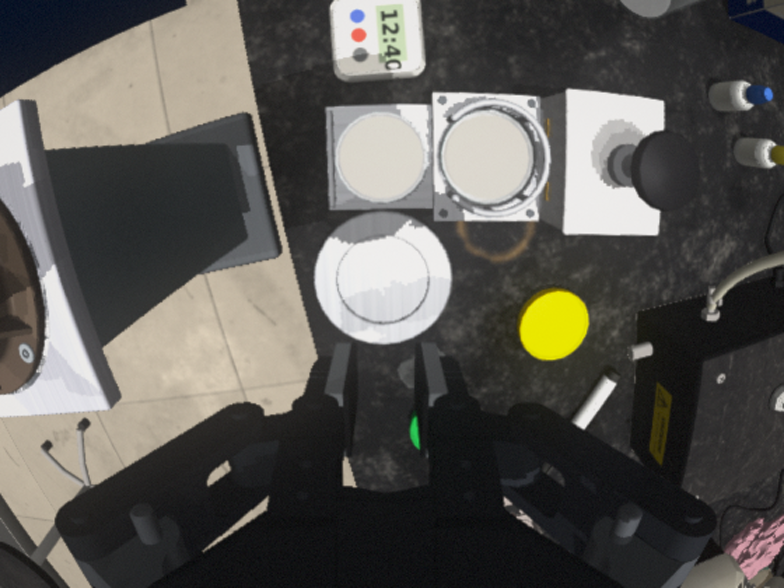

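Dish 1 is centred at (380,157), the disc at (383,277), the recess ring at (382.5,280) and the bed's end corners at (327,106) and (330,209).

Run:
```python
from h import *
m=dict(np.load('w3.npz')); s=bot.sense()
c=lambda u,v,z: ray('wrist',((u+.5)/1.4-.5,(v+.5)/1.4-.5),z,m)[:2]
a=np.radians(78.9); X=np.array([np.cos(a),np.sin(a)]); Y=np.array([X[1],-X[0]])
T=s['tcp_pos'][:2]
for n,p in dict(dish=(380,157,.036),disc=(383,277,.0215),rec=(382.5,280,.0215),dishL=(335,157,.036),dishR=(425,157,.036),dishT=(380,112,.036),dishB=(380,201,.036),recT=(382,235,.0215),recB=(382,325,.0215),c1=(327,106,.025),c2=(330,209,.025),tiplev=(387,347,.1918)).items():
    w=c(*p); print(n,np.round(w*1e3,1),'tool xy mm',np.round([(w-T)@X*1e3,(w-T)@Y*1e3],1))
```

```text
dish [463.4  14.3] tool xy mm [68.3 -3.8]
disc [448.9 -69. ] tool xy mm [-16.2  -2. ]
rec [448.1 -71.1] tool xy mm [-18.5  -2.3]
dishL [434.9  20.2] tool xy mm [ 68.6 -32.8]
dishR [491.8   9. ] tool xy mm [68.5 25.2]
dishT [469.   43.1] tool xy mm [97.7 -3.8]
dishB [457.8 -13.9] tool xy mm [39.5 -3.8]
recT [454.  -39.1] tool xy mm [14.1 -2.6]
recB [ 441.  -104.9] tool xy mm [-53.   -2.8]
c1 [435.4  55.4] tool xy mm [103.3 -39.1]
c2 [423.  -13.7] tool xy mm [ 33. -38.]
tiplev [455.6 -45.3] tool xy mm [8.3 0.1]
```

```bash
python3 -m crank '[[[4.3,-0.4,0],[0,0,0]],[[4.3,0,0],[0,0,0]],[[4.3,0,0],[0,0,0]],[[0,0,3.5],[0,0,0]],[[0,0,3.5],[0,0,0]],[[0,0,3.5],[0,0,0]],[[0,0,3],[0,0,0]],[[0,0,0],[0,0,0]]]'
```

```text
clock: 8.75
tcp_pos: [0.4737, 0.0736, 0.0556]
tcp_rot: [0.772, 0.635, -0.001, -0.001]
contact_force: [-0.4, -0.0, 0.1]
finger_gap: 0.0202
grasp_force: 0.0
```

```bash
python3 -m crank '[[[0,0,2.0],[0,0,0]],[[0,0,1.1],[0,0,0]],[[0,0,0],[0,0,0]],[[0,0,0],[0,0,0]]]'
python3 - <<'E'
from h import *
m=dict(np.load('w3.npz'));T=bot.sense()['tcp_pos'][:2]-np.array([.45357,-.05343]);a=np.radians(78.9); X=np.array([np.cos(a),np.sin(a)]); Y=np.array([X[1],-X[0]])
print(T@X*1e3,T@Y*1e3)
E
```

```text
clock: 9.25
tcp_pos: [0.4749, 0.0739, 0.0262]
tcp_rot: [0.772, 0.635, 0.0, 0.0]
contact_force: [-0.3, 0.3, 0.2]
finger_gap: 0.02
grasp_force: 0.0
129.07459204711353 -3.6056758064816794
```

```bash
python3 -m crank '[[[-0.7,0,0],[0,0,0]],[[-0.7,0,0],[0,0,0]],[[-0.5,0,0],[0,0,0]],[[-0.5,0,0],[0,0,0]],[[-0.7,0,0],[0,0,0]],[[-0.7,0,0],[0,0,0]],[[-0.7,0,0],[0,0,0]],[[-0.7,0,0],[0,0,0]]]'
python3 -m crank '[[[-0.7,0,0],[0,0,0]],[[-0.7,0,0],[0,0,0]],[[-0.7,0,0],[0,0,0]],[[-0.7,0,0],[0,0,0]],[[-0.7,0,0],[0,0,0]],[[-0.5,0,0],[0,0,0]],[[0,0,0],[0,0,0]]]'
python3 - <<'E'
from h import *
import cv2
T=bot.sense()['tcp_pos'][:2]-np.array([.45357,-.05343]);a=np.radians(78.9); X=np.array([np.cos(a),np.sin(a)]); Y=np.array([X[1],-X[0]])
print(T@X*1e3,T@Y*1e3)
w=viewer.snapshot('wrist')[:,:,::-1]; s=viewer.snapshot('scene')[170:280,285:405,::-1]
w=cv2.resize(w,(560,420)); s=cv2.resize(s,(480,440),interpolation=cv2.INTER_CUBIC)
w=w[:,120:440]; cv2.imwrite('pics/p1.png',np.hstack([np.vstack([w,np.zeros((20,320,3),np.uint8)]),s]))
E
```

```text
clock: 10.25
tcp_pos: [0.4641, 0.0222, 0.0253]
tcp_rot: [0.772, 0.635, -0.0, 0.0]
contact_force: [-0.2, -0.4, -0.4]
finger_gap: 0.0199
grasp_force: 0.0
clock: 11.12
tcp_pos: [0.4565, -0.0169, 0.0253]
tcp_rot: [0.773, 0.635, -0.0, 0.0]
contact_force: [-0.2, -0.0, -0.4]
finger_gap: 0.0202
grasp_force: 0.0
36.358132920783326 -4.194201653485959
```

View pics/p1.png

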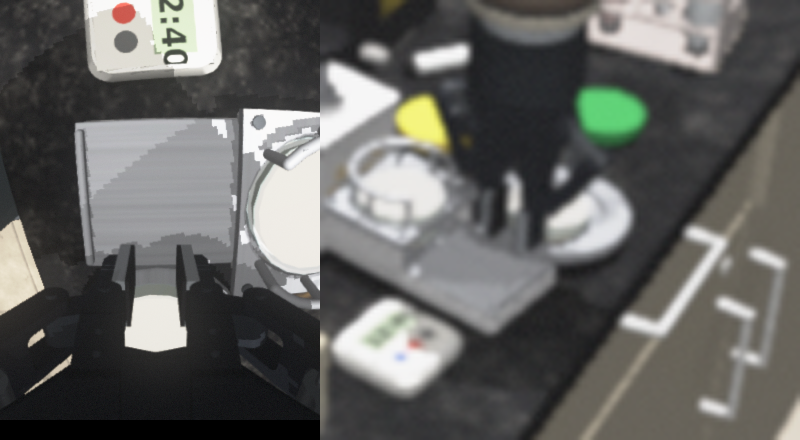

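The dish is being pushed across ahead of the fingers, visible at (155,320) on the left and (565,225) on the right. Now the slow finish.

```bash
python3 -m crank '[[[-0.3,0.1,0],[0,0,0]],[[-0.3,0.1,0],[0,0,0]],[[-0.3,0,0],[0,0,0]],[[-0.3,0,0],[0,0,0]],[[-0.2,0,0],[0,0,0]],[[-0.1,0,0],[0,0,0]],[[0,0,0],[0,0,0]]]'
python3 - <<'E'
from h import *
import cv2
T=bot.sense()['tcp_pos'][:2]-np.array([.45357,-.05343]);a=np.radians(78.9); X=np.array([np.cos(a),np.sin(a)]); Y=np.array([X[1],-X[0]])
print(T@X*1e3,T@Y*1e3)
w=viewer.snapshot('side')[165:295,285:405,::-1]; s=viewer.snapshot('scene')[180:270,315:395,::-1]
cv2.imwrite('pics/p2.png',np.hstack([cv2.resize(x,(400,450),interpolation=cv2.INTER_CUBIC) for x in (w,s)]))
E
```

```text
clock: 12.1
tcp_pos: [0.4556, -0.0317, 0.0253]
tcp_rot: [0.772, 0.635, -0.0, 0.0]
contact_force: [0.2, 0.6, 0.0]
finger_gap: 0.02
grasp_force: 0.0
21.752204211120386 -2.189472069817154
```

View pics/p2.png

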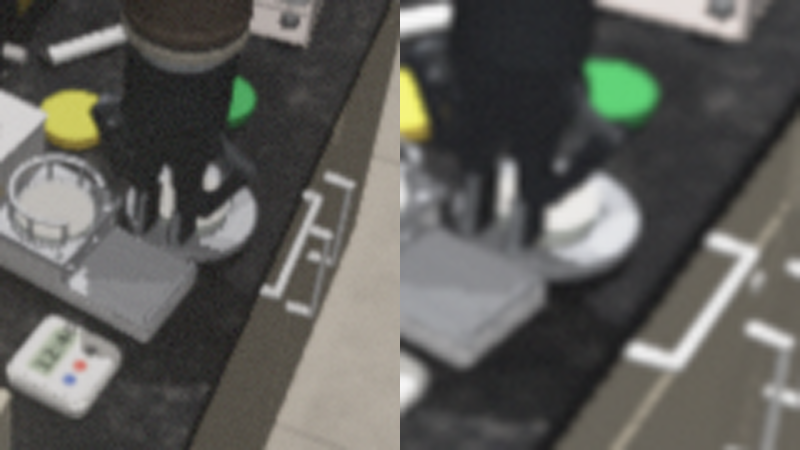

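It isn't clear yet whether the dish has dropped. I'll nudge a little further, watching the force, then back off and look from above.

```bash
python3 -m crank '[[[-0.1,0,0],[0,0,0]],[[-0.1,0,0],[0,0,0]],[[0,0,0],[0,0,0]]]'
python3 -m crank '[[[0.8,0,0],[0,0,0]],[[2,0,0],[0,0,0]],[[0,0,-4],[0,0,0]],[[0,0,-5],[0,0,0]],[[0,0,-5],[0,0,0]],[[-4.5,0,0],[0,0,0]],[[-5,0,0],[0,0,0]],[[-3,0,0],[0,0,0]]]'
python3 -m crank '[[[-3,0,0],[0,0,0]],[[0,0,0],[0,0,0]],[[0,0,0],[0,0,0]]]'
python3 - <<'E'
from h import *
import cv2
s=bot.sense(); m=viewer.camera_model('wrist'); im=viewer.snapshot('wrist'); sc=viewer.snapshot('scene')[195:255,315:385]
np.savez('w4.npz',**m); a=im[40:300,150:410,::-1]
cv2.imwrite('pics/w4.png',np.hstack([cv2.resize(a,(520,520),interpolation=cv2.INTER_CUBIC),cv2.resize(np.ascontiguousarray(sc[:,:,::-1]),(280,520*280//600*60*10//520//60*0+240),interpolation=cv2.INTER_CUBIC).repeat(1,0) if False else cv2.copyMakeBorder(cv2.resize(np.ascontiguousarray(sc[:,:,::-1]),(280,240),interpolation=cv2.INTER_CUBIC),0,280,0,0,cv2.BORDER_CONSTANT)]))
E
```

```text
clock: 12.58
tcp_pos: [0.4552, -0.0337, 0.0253]
tcp_rot: [0.772, 0.635, -0.0, 0.0]
contact_force: [0.4, -0.6, -0.6]
finger_gap: 0.0197
grasp_force: 0.0
clock: 13.58
tcp_pos: [0.436, -0.1305, 0.1655]
tcp_rot: [0.773, 0.635, -0.0, 0.0]
contact_force: [-0.2, 0.5, -0.4]
finger_gap: 0.0195
grasp_force: 0.0
clock: 13.95
tcp_pos: [0.431, -0.1572, 0.1653]
tcp_rot: [0.772, 0.636, 0.0, -0.0]
contact_force: [-0.3, 0.2, 1.0]
finger_gap: 0.0202
grasp_force: 0.0
```

View pics/w4.png

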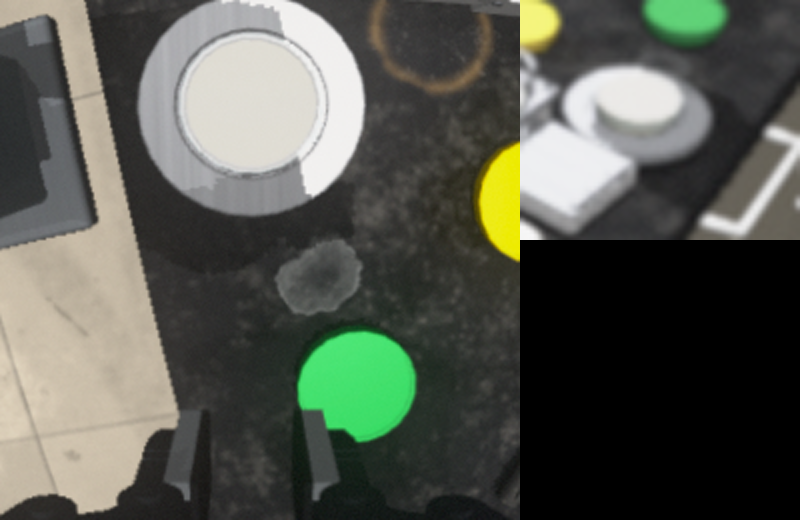

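The disc is centred at (251,105) in the left crop. The dish lies inside the recess at (252,103), with the recess rim visible all the way round, so it has dropped in flat. Handing in.

```bash
python3 -c "
from plant import bot
print(bot.job_done())"
```

```text
the job is handed in; nothing more can be done
None
```

The job is handed in: I pressed the plunger once to its stop and let it back up, one dish was fed out, and I pushed it onto the turntable, where the last picture shows it lying flat in the recess; the force at the plunger's stop read 40.0 N through the fingertips.

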